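# Load the shuttle tray of the tool check-in reader and slide it home

## Robot

A 6-joint arm with a two-finger parallel gripper is mounted at the origin on a cart in front of the work surface, level with it; the furniture and walls round the work are solid. World frame = base frame: x ahead of the robot, y to its left, z up, the work surface at z = 0. Lengths are in m, angles in rad, forces in N, time in s.
With the tool pointing down it reaches from about 0.425 to 1.125 m from the base axis. Payload 14.9 kg.
Tool frame: the origin (TCP) lies between the finger pads; the fingertips stand 19 mm ahead of it and the grasp point (between the pads) is the TCP; x points along the fingers, y is the direction in which the jaws open and shut, and the axes are right-handed (so a half turn about x gives the same grasp; the last joint's range is limited). The gripper opens to 91 mm and grips with 3 to 60 N. Pads are 32 mm wide; open, the fingers measure 118 mm over their backs; the gripper's body (76 mm by 178 mm) begins 60 mm behind the grasp point.
Start: joints at [-1.271, 0.379, 1.734, -0, 1.028, -0.033], TCP at [0.229, -0.662, 0.233] pointing down, gripper open.
Joint ranges: [-2.77, 2.77], [-0.74, 2.19], [0, 2.66], [-1.06, 4.2], [0.31, 2.87], [-3.08, 3.08]. Speed limits (rad/s): [1.89, 1.89, 2.39, 3.14, 3.14, 3.14].

## Interface

Orientations are given as a unit quaternion [w, x, y, z].
In Python, from cell import ctrl gives the robot as it stands. The module is installed in compiled form; this text tells all that it offers.
- The arm moves only by the tool servo_tool, never from a script. Its arguments are lists of equal length, an entry for each row: "delta_rot": the turn, a rotation vector about the tool's x, y, z in rad, a list of three; "delta_pos": the shift along the tool's x, y, z in mm, a list of three; "hand": the closure, from 0 (fully open) to 1 (shut). In form: {"delta_rot": [[ax, ay, az], ...], "delta_pos": [[dx, dy, dz], ...], "hand": [hand, ...]}. A call has 1 to 12 rows; each row is the pose to reach, as a shift and turn from the pose commanded when the call began, along the tool's axes at that moment; what a row does not reach only later rows make up. A row lasts 1/10 s, in which the tool goes at most 50 mm and 8.59 degrees, less where a joint would pass 70% of its speed; a pose out of reach is approached as far as the arm can. A call with a gripper value outside its range is refused whole. The fingers move at their own pace and stop on an object; "squeeze" is the grip in N (left out, the last holds). Time passes only in rows, so rows that repeat a pose let the fingers close. It gives the time, the measured TCP pose, the force and the opening at its end, in the units of the state.
- ctrl.sense(): the state, without advancing time (a new reading comes with each control period).
- ctrl.camera(name): name is "side" or "top"; returns the picture (384x512x3 uint8, red, green, blue); there is no depth.
- ctrl.camera_params(name): a dict with "fx", "fy", "cx", "cy" (pixels), "eye" and "orientation" of the camera in the world. Camera axes: x right, y down, z forward; pixel columns grow to the right and rows downward; lengths in m; the calibration is good to about 2 mm. A picture is of the moment at which its call begins. camera_params takes no time and is no camera call.
- ctrl.hand_in(): hands the job in, once; it reports no verdict.
The state is a dict: "clock": time; "q": joint angles; "qvel": joint speeds; "tau": joint torques, N m; "tcp_pos": TCP position; "tool_rot": TCP orientation; "wrist_force": force on the tool from outside, world axes, zero at the start; "ft_torque": the same for the moment, N m; "opening": finger opening in m.
Only numpy, scipy, OpenCV 4.12 (cv2) and the standard library are available. Lean on these libraries where they do the work, as an engineer would, in place of code of your own. Each camera call takes 0.05 s, during which the arm holds its last target. There are 200 camera calls.

## Task

Check the stapler and the hand stamp that stand on either side of the white tool reader, nearest you, in at it: by its upright handle, pull the shuttle tray out of the tunnel to its front stop, lay the stapler flat on its base in the long pocket and stand the stamp upright in the short pocket. Then slide the loaded tray back into the tunnel until it is fully home against its stop, and let go. Leave the brown tape roll, the glue tube and the masking tape where they are.

Things in the scene. Friction and masses are not known exactly. Their poses are not given: they have to be found in the camera images.
- station: White tool reader, fixed: grey base 375 x 250 x 12 mm with two rails; over its far part a tunnel 160 mm long, 254 mm wide, top at 157 mm, opening 238 wide and 145 mm high, mouth facing the robot. Origin: at the base's underside on its centre line, 8 mm in front of the mouth and 202 mm behind the front edge; x along the rails into the tunnel, y left, z up.
- tray (a joint): Slide of the aluminium tray, m: 0 = fully home against the stop in the tunnel (25 mm of its front still show), 0.18 = pulled out to the front stop (along the station's -x). Starts partly in the tunnel; friction about 3 N, stays where left. Tray 175 mm (x) by 215 mm (y), walls 4 mm thick with top at height 64 mm, pocket floors at 40 mm.
- handle_top (a point): Centre of the top of the tray's handle, height 120 mm: an upright black round post of 22 mm diameter, gripping length about 65 mm below this point, standing 60 mm in front of the tray's front wall. Moves with the tray; x, y, z axes as the station's.
- long_pocket (a point): Centre of the floor of the tray's long open-topped pocket (left half of the tray): 167 mm along x, 97 mm along y, walls 24 mm high. Axes as the station's; moves with the tray.
- short_pocket (a point): Centre of the floor of the tray's short open-topped pocket (right half, at the front next to the handle): 100 mm along x, 106 mm along y, walls 24 mm high; behind it is a closed grey deck. Axes as the station's; moves with the tray.
- stapler: The stapler near the robot, left or right in front of the reader (another one far back on the table is not meant): desk stapler with blue head and black base, 30 mm (x) by 135 mm (y) by 47 mm high, standing on its base, all stiff. Origin: centre of its underside; y along its length, z up. Upper body (24 to 46 mm up) is 22 mm wide, base 30 mm wide.
- stamp: The hand stamp near the robot, on the other side (another one far back on the table is not meant): hand stamp standing on its die, 77 mm high: block 32 mm (x) by 48 mm (y) by 17 mm, above it a neck 24 mm thick and a round reddish knob 31 mm in diameter from 30 to 77 mm up. Origin: centre of its underside; z up.
- brown_tape: Bystander: roll of brown packing tape lying flat, 104 x 111 x 48 mm, origin at the centre of its underside. Not to be moved.
- glue: Bystander: blue glue tube lying flat, 38 x 136 x 26 mm (136 along its y), origin at the centre of its underside. Not to be moved.
- masking: Bystander: narrow ring of pale masking tape lying flat, 96 mm across and 25 mm high, left of the reader, origin at the centre of its underside. Not to be moved.
There are look-alikes about, which are no part of the job. Leave any turquoise look-alike of the stapler alone. What is shaped like the stamp but green is not meant.

How it is judged:
On the way, in this order (a step that is already met when the one before it is completed fails the run):
1. the tray is pulled out to its front stop (joint within 8 mm of 0.18) (value of joint tray above 0.172 m), for 0.1 s.
2. the stapler lies flat in the long pocket and the stamp stands in the short pocket, both released (in either order), with the tray still more than half out (x of stapler in the frame of long_pocket between -0.025 and 0.025 m and y of stapler in the frame of long_pocket between -0.04 and 0.04 m and z of stapler in the frame of long_pocket between -0.005 and 0.008 m and angle between each of stapler, stamp's own z axis and vertical below 0.15 rad and x of stamp in the frame of short_pocket between -0.042 and 0.042 m and y of stamp in the frame of short_pocket between -0.045 and 0.045 m and z of stamp in the frame of short_pocket between -0.005 and 0.008 m and contact force between the fingers and stapler below 0.1 N and contact force between the fingers and stamp below 0.1 N and value of joint tray above 0.1 m), for 0.2 s.
3. the loaded tray is slid home to its stop in the tunnel (joint below 6 mm) (value of joint tray below 0.006 m), for 0.2 s.
At the end, for the whole second after the job is handed in: The tray is home (joint below 6 mm); the stapler is on the floor of the long pocket, flat on its base within 0.15 rad; the stamp is on the floor of the short pocket, upright within 0.15 rad; both at rest and everything let go (value of joint tray below 0.006 m and x of stapler in the frame of long_pocket between -0.025 and 0.025 m and y of stapler in the frame of long_pocket between -0.04 and 0.04 m and z of stapler in the frame of long_pocket between -0.005 and 0.008 m and angle between each of stapler, stamp's own z axis and vertical below 0.15 rad and x of stamp in the frame of short_pocket between -0.042 and 0.042 m and y of stamp in the frame of short_pocket between -0.045 and 0.045 m and z of stamp in the frame of short_pocket between -0.005 and 0.008 m and linear speed of each of stapler, stamp below 0.02 m/s); the robot touches nothing.
It fails at once if a bystander (tape roll, glue tube or masking tape) is moved more than 30 mm (distance of any of brown_tape, glue, masking from where it was at the start of the episode above 0.03 m).
It also fails if it takes over 72 s, if anything falls off the work surface, if the arm or the gripper's body presses on something with over 40 N, if the wrist force passes 120 N, or if a joint passes its speed limit or range.

## Working session

There is one attempt and no reset: what is moved stays moved. The work goes in short steps, Python scripts to look and compute and a tool call to move; the robot and the scene stay as the last step left them, time stands still between calls to the robot, and variables do not carry over. Pictures are saved under pics/ and viewed, about 8 in all and at most 12, crops included, and the job is handed in when it is done.

Besides the shell and the picture viewer there is one more tool, called after "Emit:" as name(argument=value, ...) on one line, values as JSON. servo_tool: Moves the arm, as the interface text tells. Its arguments: {"type":"object","properties":{"delta_rot":{"type":"array","items":{"type":"array","items":{"type":"number"}}},"delta_pos":{"type":"array","items":{"type":"array","items":{"type":"number"}}},"hand":{"type":"array","items":{"type":"number"}},"squeeze":{"type":"number"}},"required":["delta_rot","delta_pos","hand"]}

```bash
mkdir -p pics
cat > h.py <<'E'
import numpy as np, cv2
from cell import ctrl
from scipy.spatial.transform import Rotation as R
def rot(q): return R.from_quat([q[1],q[2],q[3],q[0]])
def snap(cam,name,crop=None,s=1):
    im=ctrl.camera(cam)
    cv2.imwrite(f'pics/{name}_raw.png',im[:,:,::-1])
    if crop: 
        a,b,c,d=crop; im=im[b:d,a:c]
    im=cv2.resize(im,None,fx=s,fy=s,interpolation=cv2.INTER_CUBIC)
    cv2.imwrite(f'pics/{name}.png',im[:,:,::-1])
def pix(cam,u,v,z):
    p=ctrl.camera_params(cam); d=rot(p['orientation']).apply([(u-p['cx'])/p['fx'],(v-p['cy'])/p['fy'],1]); e=np.array(p['eye'])
    return e+d*(z-e[2])/d[2]
def proj(cam,P):
    p=ctrl.camera_params(cam); c=rot(p['orientation']).inv().apply(np.array(P)-p['eye'])
    return np.array([p['cx']+p['fx']*c[0]/c[2],p['cy']+p['fy']*c[1]/c[2]])
def tool(P):  # shift in tool axes mm to world P
    s=ctrl.sense(); return rot(s['tool_rot']).inv().apply(np.array(P)-s['tcp_pos'])*1000
E
python3 - <<'E'
from h import *
snap('top','t0',None,1.5); snap('side','s0',None,1.5)
for c in('top','side'): print(ctrl.camera_params(c))
s=ctrl.sense();print(s); print(rot(s['tool_rot']).as_matrix().round(3))
E
```

```text
{'fx': 353.34061276099317, 'fy': 353.34061276099317, 'cx': 253.78161279559126, 'cy': 190.80484096029565, 'eye': array([0.49420307, 0.00172391, 1.18640838]), 'orientation': array([ 0.05007176, -0.69873885,  0.71320117, -0.02451397])}
{'fx': 453.58799431598817, 'fy': 453.58799431598817, 'cx': 265.22469159120686, 'cy': 193.84932063985468, 'eye': array([0.01492568, 1.09327543, 0.99401461]), 'orientation': array([ 0.11398773, -0.20566484,  0.87084769, -0.43166314])}
{'clock': 0.1, 'q': array([-1.27133657e+00,  3.79332896e-01,  1.73471348e+00,  2.12979967e-05,
        1.02849657e+00, -3.32484890e-02]), 'qvel': array([ 0.0009641 ,  0.00021987, -0.0018277 ,  0.00019776, -0.00179807,
        0.00102864]), 'tau': array([ 1.13188675e-03, -7.65038681e+01, -4.35298240e+01,  6.52786880e-02,
        3.98260751e-02, -6.32967854e-06]), 'tcp_pos': array([ 0.22855852, -0.66128649,  0.23237449]), 'tool_rot': array([-0.11675062, -0.69730756, -0.11741835,  0.69738396]), 'wrist_force': array([-0.40756408,  0.51299427, -0.44797753]), 'ft_torque': array([-0.02619195,  0.03815633, -0.02342195]), 'opening': 0.09134502067482139}
[[-0.     0.327 -0.945]
 [ 0.001 -0.945 -0.327]
 [-1.    -0.001 -0.   ]]
```

View pics/t0.png

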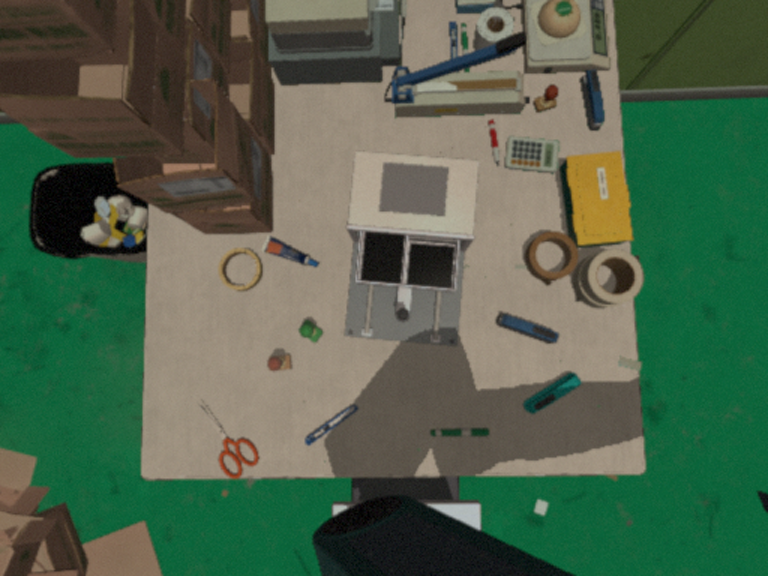

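View pics/s0.png

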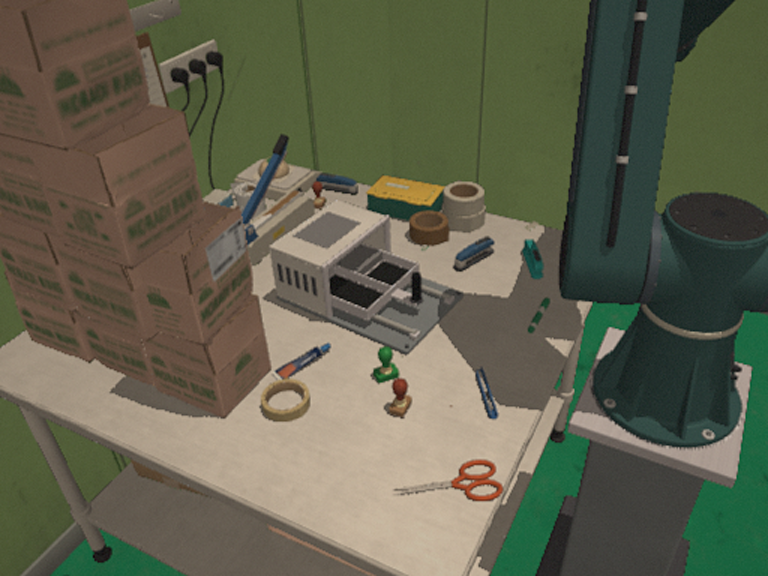

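The top view (1.5x) shows the blue stapler at about (527,327), the red stamp at (279,362), and the green look-alike at (311,330). The handle is at about (403,312) and the tray is partly out. I'll enlarge the area for exact pixels.

Run:
```python
from h import *
im=cv2.imread('pics/t0_raw.png')
cv2.imwrite('pics/c1.png',cv2.resize(im[140:260,170:385],None,fx=3.7,fy=3.7,interpolation=cv2.INTER_CUBIC)[:, :800])
a=cv2.resize(im[205:260,170:240],None,fx=8,fy=8,interpolation=cv2.INTER_CUBIC)
im=cv2.imread('pics/s0_raw.png')
b=cv2.resize(im[245:285,245:285],None,fx=8,fy=8,interpolation=cv2.INTER_CUBIC)
c=np.zeros((600,800,3),np.uint8)
c[:440,:560]=a; cv2.imwrite('pics/stamp_top.png',a);cv2.imwrite('pics/stamp_side.png',b)
```

```text
(no output)
```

View pics/c1.png

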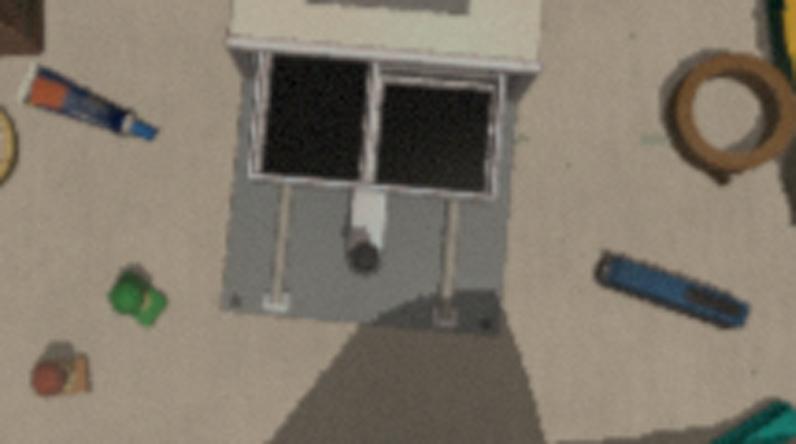

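Run:
```python
from h import *
def g(x,y,z): return pix('top',170+(x+.5)/3.7-.5,140+(y+.5)/3.7-.5,z)
P=dict(handle=(364,259,.12),trFL=(249,179,.064),trFR=(495,195,.064),bFL=(221,308,.012),bFR=(500,334,.012),tunL=(228,43,.157),tunR=(540,70,.157),
 stA=(600,265,.044),stB=(745,312,.035),st_c=(672,290,.046),knob=(47,378,.055),blkFR=(88,390,.017),blkBR=(87,355,.017), green=(128,295,.055))
W={k:g(*v) for k,v in P.items()}
for k,w in W.items(): print(k,w.round(4), np.linalg.norm(w[:2]).round(3))
for a,b in(('trFL','trFR'),('bFL','bFR'),('tunL','tunR'),('stA','stB')):
  d=W[b]-W[a];print(a,np.linalg.norm(d[:2]).round(4),np.degrees(np.arctan2(d[1],d[0])).round(2))
```

```text
handle [ 0.5496 -0.0026  0.12  ] 0.55
trFL [0.6238 0.0951 0.064 ] 0.631
trFR [ 0.6051 -0.1165  0.064 ] 0.616
bFL [0.5138 0.1262 0.012 ] 0.529
bFR [ 0.4861 -0.1223  0.012 ] 0.501
tunL [0.7234 0.1028 0.157 ] 0.731
tunR [ 0.6949 -0.1456  0.157 ] 0.71
stA [ 0.5441 -0.2071  0.044 ] 0.582
stB [ 0.5013 -0.3318  0.035 ] 0.601
st_c [ 0.5213 -0.2675  0.046 ] 0.586
knob [0.4557 0.2732 0.055 ] 0.531
blkFR [0.4432 0.2454 0.017 ] 0.507
blkBR [0.4742 0.2463 0.017 ] 0.534
green [0.5259 0.2025 0.055 ] 0.564
trFL 0.2124 -95.04
bFL 0.25 -96.37
tunL 0.25 -96.54
stA 0.1318 -108.96
```

View pics/stamp_top.png

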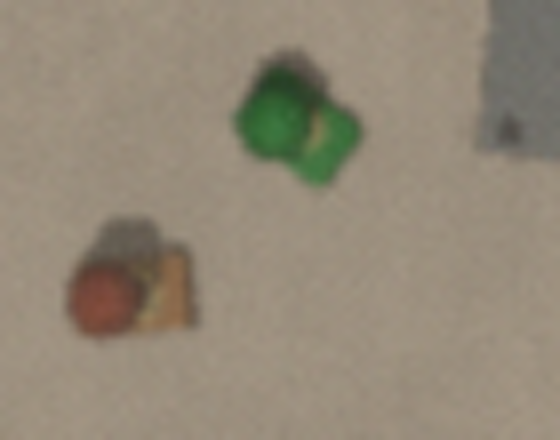

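View pics/stamp_side.png

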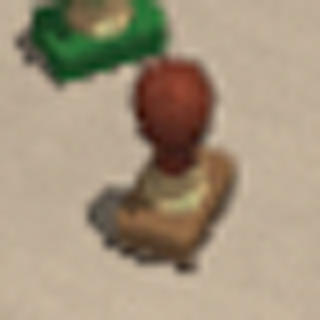

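```bash
cat >> h.py <<'E'
def go(P,ydeg):
    "rotvec and shift (mm) in tool axes to TCP P, tool down, tool y at ydeg"
    s=ctrl.sense(); r=rot(s['tool_rot']); a=np.radians(ydeg); y=np.array([np.cos(a),np.sin(a),0]); x=np.array([0,0,-1.])
    T=R.from_matrix(np.c_[x,y,np.cross(x,y)])
    print('rot',(r.inv()*T).as_rotvec().round(3),'pos',tool(P).round(1))
YAW=np.radians(-6.4); O=np.array([.7007,-.0206]) 
def st(x,y,z): return np.r_[O+[x*np.cos(YAW)-y*np.sin(YAW),x*np.sin(YAW)+y*np.cos(YAW)],z]
E
python3 - <<'E'
from h import *
print(pix('side',245+175/8,245+100/8,.055),proj('side',[.5496,-.0026,.12])*1.5,proj('side',[.5227,-.2695,.046])*1.5)
go([.5496,-.0026,.20],-96.4)
print(st(-.257,0,.09),st(-.11,.055,.085),st(-.143,-.0505,.095))
E
```

```text
[0.45764176 0.26357938 0.055     ] [417.43202003 274.62049556] [473.1274345  245.58303478]
rot [0.444 0.    0.001] pos [  32.9 -517.7 -518.6]
[0.44530164 0.00804752 0.09      ] [0.59751632 0.04631882 0.085     ] [ 0.55296201 -0.05484522  0.095     ]
```

Emit:
servo_tool(delta_rot=[[0.444,0,0],[0.444,0,0],[0.444,0,0],[0.444,0,0],[0.444,0,0],[0.444,0,0],[0.444,0,0],[0.444,0,0],[0.444,0,0],[0.444,0,0],[0.444,0,0],[0.444,0,0]], delta_pos=[[33,-518,-519],[33,-518,-519],[33,-518,-519],[33,-518,-519],[33,-518,-519],[33,-518,-519],[33,-518,-519],[33,-518,-519],[33,-518,-519],[33,-518,-519],[33,-518,-519],[33,-518,-519]], hand=[0,0,0,0,0,0,0,0,0,0,0,0], squeeze=40)

```text
clock: 1.3
tcp_pos: [0.4917, -0.1208, 0.2059]
tool_rot: [-0.039, 0.706, -0.039, -0.706]
wrist_force: [0.2, -0.3, -0.4]
opening: 0.0913
```

Run:
```python
from h import *
go([.5496,-.0026,.20],-96.4)
go([.5496,-.0026,.09],-96.4)
```

```text
rot [ 0. -0. -0.] pos [   5.9 -123.9  -44.4]
rot [ 0. -0. -0.] pos [ 115.9 -123.9  -44.4]
```

Emit:
servo_tool(delta_rot=[[0,0,0],[0,0,0],[0,0,0],[0,0,0],[0,0,0]], delta_pos=[[6,-124,-44],[6,-124,-44],[6,-124,-44],[6,-124,-44],[6,-124,-44]], hand=[0,0,0,0,0])

```text
clock: 1.8
tcp_pos: [0.5485, -0.0041, 0.1996]
tool_rot: [0.039, -0.706, 0.039, 0.706]
wrist_force: [0.5, -0.6, 0.6]
opening: 0.0912
```

Run:
```python
from h import *
go([.5496,-.0026,.09],-96.4)
```

```text
rot [ 0.002  0.001 -0.   ] pos [109.6  -1.6  -1. ]
```

Next, descend, close on the handle and check.

Emit:
servo_tool(delta_rot=[[0,0,0],[0,0,0],[0,0,0],[0,0,0],[0,0,0],[0,0,0],[0,0,0],[0,0,0],[0,0,0],[0,0,0],[0,0,0]], delta_pos=[[40,-1,-1],[80,-1,-1],[110,-1,-1],[110,-1,-1],[110,-1,-1],[110,-1,-1],[110,-1,-1],[110,-1,-1],[110,-1,-1],[110,-1,-1],[110,-1,-1]], hand=[0,0,0,0,1,1,1,1,1,1,1])

```text
clock: 2.9
tcp_pos: [0.5499, -0.0035, 0.0901]
tool_rot: [-0.039, 0.706, -0.039, -0.706]
wrist_force: [1.4, -0.6, -0.6]
opening: 0.038
```

Run:
```python
from h import *
s=ctrl.sense();print(s['tcp_pos'],s['opening'],s['wrist_force'])
go(st(-.260,0,.09),-96.4)
```

```text
[ 0.54994517 -0.00354303  0.09007949] 0.0380053606515863 [ 1.35179355 -0.60345306 -0.61810209]
rot [ 0.001 -0.     0.   ] pos [1.000e-01 1.000e-01 1.083e+02]
```

Emit:
servo_tool(delta_rot=[[0,0,0],[0,0,0],[0,0,0],[0,0,0],[0,0,0],[0,0,0],[0,0,0],[0,0,0],[0,0,0],[0,0,0],[0,0,0],[0,0,0]], delta_pos=[[0,0,0],[0,0,0],[0,0,0],[0,0,10],[0,0,30],[0,0,50],[0,0,70],[0,0,85],[0,0,95],[0,0,100],[0,0,103],[0,0,103]], hand=[1,1,1,1,1,1,1,1,1,1,1,1])

```text
clock: 4.1
tcp_pos: [0.4472, 0.009, 0.0899]
tool_rot: [0.04, -0.706, 0.039, 0.706]
wrist_force: [-0.5, 20.5, 0.7]
opening: 0.0214
```

Emit:
servo_tool(delta_rot=[[0,0,0],[0,0,0],[0,0,0],[0,0,0]], delta_pos=[[0,-1,2],[0,-1,4],[0,-1,5],[0,-1,5]], hand=[1,1,1,1])

```text
clock: 4.5
tcp_pos: [0.4426, 0.0096, 0.0899]
tool_rot: [-0.04, 0.706, -0.039, -0.706]
wrist_force: [1.8, 5.9, -3.3]
opening: 0.0213
```

Emit:
servo_tool(delta_rot=[[0,0,0],[0,0,0],[0,0,0],[0,0,0]], delta_pos=[[0,0,2],[0,0,4],[0,0,5],[0,0,5]], hand=[1,1,1,1])

```text
clock: 4.9
tcp_pos: [0.4417, 0.0097, 0.0905]
tool_rot: [-0.04, 0.709, -0.039, -0.703]
wrist_force: [30.3, 0.8, -33.5]
opening: 0.0215
```

Emit:
servo_tool(delta_rot=[[0,0,0],[0,0,0],[0,0,0],[0,0,0],[0,0,0],[0,0,0],[0,0,0],[0,0,0],[0,0,0],[0,0,0],[0,0,0],[0,0,0]], delta_pos=[[0,0,-3],[0,0,-5],[0,0,-5],[0,0,-5],[0,0,-5],[0,0,-5],[0,0,-5],[-20,0,-5],[-60,0,-5],[-100,0,-5],[-130,0,-5],[-130,0,-5]], hand=[1,1,0.3,0.3,0.3,0.3,0.3,0.3,0.3,0,0,0])

```text
clock: 6.1
tcp_pos: [0.4447, 0.0093, 0.2238]
tool_rot: [-0.039, 0.708, -0.039, -0.704]
wrist_force: [0.2, -1.4, -0.7]
opening: 0.0851
```

Run:
```python
from h import *
s=ctrl.sense();print(s['q'].round(2),s['tcp_pos'],s['opening'])
snap('side','s1',(170,130,330,290),4)
go([.5227,-.2695,.18],-19)
go([.5227,-.2695,.18],161)
```

```text
[-0.03 -0.03  2.24 -0.    0.92  1.65] [0.4447048  0.00933056 0.22376496] 0.08505108605240358
rot [-1.35  -0.003 -0.002] pos [  42.   268.4 -109.3]
rot [ 1.791 -0.003  0.004] pos [  42.   268.4 -109.3]
```

View pics/s1.png

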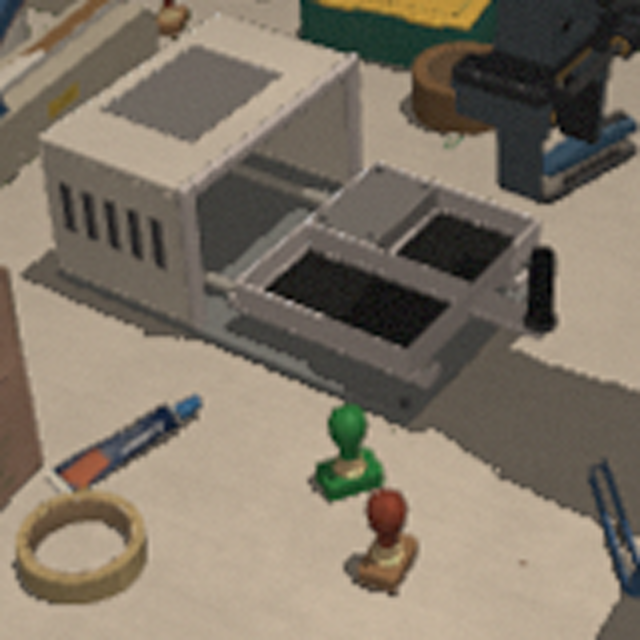

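Run:
```python
from h import *
im=cv2.imread('pics/t0_raw.png').astype(int)
m=np.zeros(im.shape[:2],bool); sub=im[205:232,328:376]; print(im[195,325],)
bg=np.median(sub.reshape(-1,3),0); d=np.abs(sub-bg).sum(2)>90
v,u=np.nonzero(d); P=np.array([pix('top',a+328,b+205,.035)[:2] for a,b in zip(u,v)])
(c,wh,a)=cv2.minAreaRect((P*1000).astype(np.float32)); print(c,wh,a)
C=P.mean(0);w,V=np.linalg.eigh(np.cov((P-C).T));print(C,np.degrees(np.arctan2(V[1,1],V[0,1])))
sub2=np.zeros_like(d,np.uint8)
```

```text
[125 141 155]
(520.9970703125, -268.7264099121094) (138.09205627441406, 34.539302825927734) 69.07598876953125
[ 0.52104616 -0.26801144] 69.19789792436579
```

Emit:
servo_tool(delta_rot=[[-0.15,0,0],[-0.3,0,0],[-0.45,0,0],[-0.6,0,0],[-0.75,0,0],[-0.9,0,0],[-1.05,0,0],[-1.2,0,0],[-1.35,0,0],[-1.35,0,0],[-1.35,0,0],[-1.35,0,0]], delta_pos=[[0,27,-11],[0,67,-27],[10,107,-43],[20,147,-60],[30,187,-76],[42,227,-92],[42,268,-109],[42,268,-109],[42,268,-109],[42,268,-109],[42,268,-109],[42,268,-109]], hand=[0,0,0,0,0,0,0,0,0,0,0,0])

```text
clock: 7.35
tcp_pos: [0.521, -0.2687, 0.1774]
tool_rot: [-0.409, -0.576, -0.41, 0.576]
wrist_force: [0.1, 0.3, 0.0]
opening: 0.0912
```

Run:
```python
from h import *
go([.5215,-.2685,.045],-20.2)
```

```text
rot [ 0.018 -0.     0.001] pos [132.4   0.5  -0.3]
```

Emit:
servo_tool(delta_rot=[[0.02,0,0],[0.02,0,0],[0.02,0,0],[0.02,0,0],[0.02,0,0],[0.02,0,0],[0.02,0,0],[0.02,0,0],[0.02,0,0],[0.02,0,0],[0.02,0,0],[0.02,0,0]], delta_pos=[[40,0,0],[80,0,0],[110,0,0],[132,0,0],[132,0,0],[132,0,0],[132,0,0],[132,0,0],[132,0,0],[132,0,0],[132,0,0],[132,0,0]], hand=[0,0,0,0,0,1,1,1,1,1,1,1])

```text
clock: 8.55
tcp_pos: [0.5213, -0.2691, 0.0461]
tool_rot: [0.405, 0.58, 0.405, -0.58]
wrist_force: [0.0, -1.0, 0.5]
opening: 0.0381
```

Emit:
servo_tool(delta_rot=[[0,0,0],[0,0,0],[0,0,0],[0,0,0],[0,0,0],[0,0,0],[0,0,0],[0,0,0],[0,0,0]], delta_pos=[[0,0,0],[0,0,0],[0,0,0],[0,0,0],[-20,0,0],[-60,0,0],[-100,0,0],[-125,0,0],[-125,0,0]], hand=[1,1,1,1,1,1,1,1,1])

```text
clock: 9.45
tcp_pos: [0.5228, -0.2699, 0.1744]
tool_rot: [0.406, 0.581, 0.403, -0.579]
wrist_force: [-0.2, 0.0, -2.4]
opening: 0.0218
```

```bash
sed -i 's/^YAW=.*/YAW=np.radians(-6.6); O=np.array([.4424,.0095])+.257*np.array([np.cos(YAW),np.sin(YAW)])/' h.py
python3 - <<'E'
from h import *
print(O,ctrl.sense()['opening'])
snap('side','s2',(240,100,370,220),5)
go(st(-.11,.055,.17),-96.6)
E
```

```text
[ 0.6976968  -0.02003885] 0.021792257529998187
rot [ 1.334e+00 -1.000e-03 -2.000e-03] pos [   1.9  -40.7 -322.3]
```

View pics/s2.png

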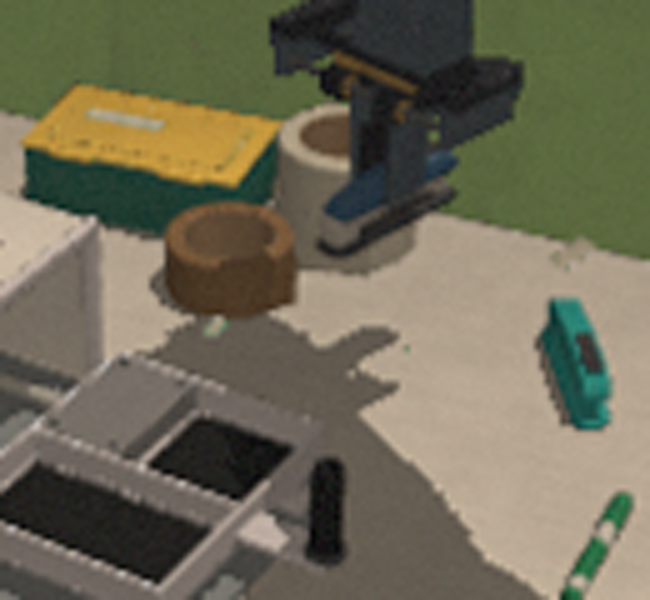

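The stapler is held level in the gripper. Next I carry it over the long pocket.

Emit:
servo_tool(delta_rot=[[0.14,0,0],[0.28,0,0],[0.42,0,0],[0.56,0,0],[0.7,0,0],[0.84,0,0],[0.98,0,0],[1.12,0,0],[1.26,0,0],[1.334,0,0],[1.334,0,0],[1.334,0,0]], delta_pos=[[-25,-4,-10],[-30,-8,-40],[-30,-12,-80],[-30,-16,-120],[-30,-20,-160],[-30,-25,-200],[-30,-30,-240],[-30,-35,-280],[-30,-41,-322],[-30,-41,-322],[-20,-41,-322],[-20,-41,-322]], hand=[1,1,1,1,1,1,1,1,1,1,1,1])

```text
clock: 10.7
tcp_pos: [0.5922, 0.047, 0.188]
tool_rot: [0.04, -0.705, 0.04, 0.707]
wrist_force: [-0.5, -0.4, -1.7]
opening: 0.0214
```

Run:
```python
from h import *
snap('top','t2',(200,90,370,250),4)
go(st(-.11,.055,.09),-96.6)
```

```text
rot [ 0.002  0.003 -0.001] pos [98.9 -0.8 -2.4]
```

View pics/t2.png

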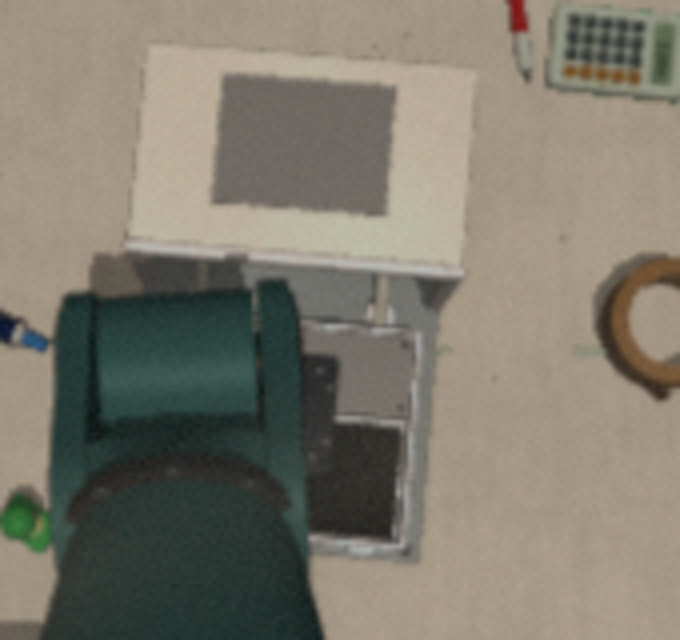

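Run:
```python
from h import *
for p,q in(((303.6,229.4),st(-.197,-.1075,.064)),((305.4,171.9),st(-.022,-.1075,.064))): print(pix('top',*p,.064),q,proj('top',q))
snap('side','s3',(190,140,340,260),5)
```

```text
[ 0.48806176 -0.11315638  0.064     ] [ 0.48964662 -0.1041838   0.064     ] [300.71853798 228.94594197]
[ 0.67061887 -0.12496286  0.064     ] [ 0.66348686 -0.1242978   0.064     ] [305.26674596 174.11179861]
```

View pics/s3.png

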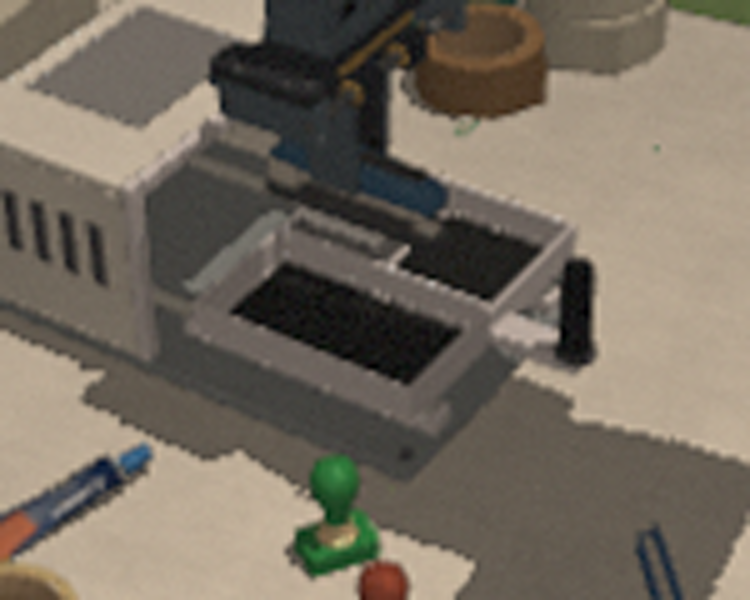

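Run:
```python
from h import *
for n,q in dict(BL=st(-.022,.1075,.064),FL=st(-.197,.1075,.064),FR=st(-.197,-.1075,.064),iBL=st(-.026,.1035,.064),h=st(-.257,0,.12)).items(): print(n,(proj('side',q)-[190,140])*5)
s=ctrl.sense();t=s['tcp_pos'];a=np.radians(-6.6);d=np.array([np.cos(a),np.sin(a),0])
for k in(-.0675,0,.0675): print((proj('side',t+[0,0,-.045]+k*d)-[190,140])*5)
```

```text
BL [195.80045005 303.547261  ]
FL [414.78548679 393.72364612]
FR [582.65453602 225.63012177]
iBL [204.16791137 302.40281575]
h [584.09393654 267.40727819]
[435.66136714 240.44040323]
[347.63676583 207.58095935]
[263.22162534 176.06892147]
```

The model agrees with the side view: the tray corners and stapler ends fall within a few millimetres. Next I lower, release and lift.

Emit:
servo_tool(delta_rot=[[0,0,0],[0,0,0],[0,0,0],[0,0,0],[0,0,0],[0,0,0]], delta_pos=[[40,-1,-2],[70,-1,-2],[90,-1,-2],[98,-1,-2],[102,-1,-2],[102,-1,-2]], hand=[1,1,1,1,1,1])

```text
clock: 11.4
tcp_pos: [0.5962, 0.0478, 0.0893]
tool_rot: [-0.041, 0.706, -0.041, -0.706]
wrist_force: [0.2, -0.3, -1.6]
opening: 0.0218
```

Emit:
servo_tool(delta_rot=[[0,0,0],[0,0,0],[0,0,0],[0,0,0]], delta_pos=[[1,0,0],[2,0,0],[3,0,0],[3,0,0]], hand=[1,1,1,1])

```text
clock: 11.8
tcp_pos: [0.596, 0.0481, 0.0862]
tool_rot: [-0.041, 0.706, -0.041, -0.706]
wrist_force: [0.7, -0.8, -2.4]
opening: 0.0218
```

Underside is now at about 0.040, so I release and lift.

Emit:
servo_tool(delta_rot=[[0,0,0],[0,0,0],[0,0,0],[0,0,0],[0,0,0],[0,0,0],[0,0,0],[0,0,0],[0,0,0],[0,0,0]], delta_pos=[[0,0,0],[0,0,0],[0,0,0],[0,0,0],[0,0,0],[-20,0,0],[-60,0,0],[-100,0,0],[-115,0,0],[-115,0,0]], hand=[0.5,0.5,0.5,0.5,0.5,0.5,0.5,0,0,0])

```text
clock: 12.8
tcp_pos: [0.5971, 0.0482, 0.2033]
tool_rot: [-0.041, 0.707, -0.041, -0.705]
wrist_force: [0.6, 0.7, -0.2]
opening: 0.0666
```

Run:
```python
from h import *
go([.457,.271,.20],-90)
go([.457,.271,.20],-59)
```

```text
rot [-0.115 -0.004  0.   ] pos [   2.8 -205.3  164.8]
rot [-0.656 -0.004 -0.001] pos [   2.8 -205.3  164.8]
```

Emit:
servo_tool(delta_rot=[[-0.115,0,0],[-0.115,0,0],[-0.115,0,0],[-0.115,0,0],[-0.115,0,0],[-0.115,0,0],[-0.115,0,0],[-0.115,0,0],[-0.115,0,0]], delta_pos=[[3,-40,32],[3,-80,64],[3,-120,96],[3,-160,128],[3,-190,152],[3,-205,165],[3,-205,165],[3,-205,165],[3,-205,165]], hand=[0,0,0,0,0,0,0,0,0])

```text
clock: 13.7
tcp_pos: [0.4558, 0.2699, 0.1973]
tool_rot: [0.0, -0.707, 0.001, 0.707]
wrist_force: [-0.4, -0.6, 0.6]
opening: 0.0913
```

Run:
```python
from h import *
go([.457,.271,.056],-90)
```

```text
rot [-0.001  0.001 -0.001] pos [141.3  -1.2  -1.3]
```

Emit:
servo_tool(delta_rot=[[0,0,0],[0,0,0],[0,0,0],[0,0,0],[0,0,0],[0,0,0],[0,0,0],[0,0,0],[0,0,0],[0,0,0],[0,0,0],[0,0,0]], delta_pos=[[40,-1,-1],[80,-1,-1],[120,-1,-1],[141,-1,-1],[141,-1,-1],[141,-1,-1],[141,-1,-1],[141,-1,-1],[141,-1,-1],[141,-1,-1],[141,-1,-1],[141,-1,-1]], hand=[0,0,0,0,0,1,1,1,1,1,1,1], squeeze=25)

```text
clock: 14.9
tcp_pos: [0.4566, 0.2718, 0.0571]
tool_rot: [-0.0, 0.707, -0.0, -0.707]
wrist_force: [0.9, 1.2, -0.1]
opening: 0.0383
```

Emit:
servo_tool(delta_rot=[[0,0,0],[0,0,0],[0,0,0],[0,0,0],[0,0,0],[0,0,0],[0,0,0],[0,0,0]], delta_pos=[[0,0,0],[0,0,0],[0,0,0],[-20,0,0],[-60,0,0],[-100,0,0],[-150,0,0],[-150,0,0]], hand=[1,1,1,1,1,1,1,1])

```text
clock: 15.7
tcp_pos: [0.4593, 0.2733, 0.2129]
tool_rot: [-0.002, 0.71, 0.001, -0.704]
wrist_force: [0.8, 0.5, -1.5]
opening: 0.0282
```

Run:
```python
from h import *
s=ctrl.sense();print(s['opening'],s['tcp_pos'])
snap('side','s4',(190,140,340,290),4)
go(st(-.143,-.0505,.20),-96.6)
```

```text
0.028232997573256702 [0.45926352 0.27326659 0.2129426 ]
rot [ 0.115 -0.005  0.003] pos [  9.4 326.3 -91.9]
```

View pics/s4.png

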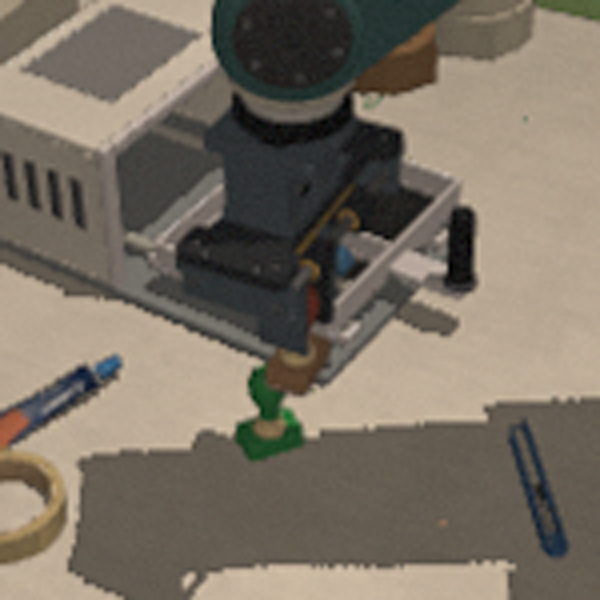

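Emit:
servo_tool(delta_rot=[[0.115,0,0],[0.115,0,0],[0.115,0,0],[0.115,0,0],[0.115,0,0],[0.115,0,0],[0.115,0,0],[0.115,0,0],[0.115,0,0],[0.115,0,0],[0.115,0,0],[0.115,0,0]], delta_pos=[[0,15,-5],[0,50,-15],[0,90,-25],[0,130,-35],[0,170,-48],[0,210,-60],[0,250,-72],[0,285,-82],[9,310,-92],[9,326,-92],[9,326,-92],[9,326,-92]], hand=[1,1,1,1,1,1,1,1,1,1,1,1])

```text
clock: 16.95
tcp_pos: [0.5478, -0.0538, 0.1973]
tool_rot: [0.041, -0.705, 0.041, 0.706]
wrist_force: [-0.2, 0.4, 0.1]
opening: 0.0287
```

Run:
```python
from h import *
go(st(-.143,-.0505,.099),-96.6)
```

```text
rot [-0.     0.001  0.   ] pos [98.3 -0.3 -2.2]
```

Emit:
servo_tool(delta_rot=[[0,0,0],[0,0,0],[0,0,0],[0,0,0],[0,0,0],[0,0,0],[0,0,0]], delta_pos=[[40,0,-2],[70,0,-2],[90,0,-2],[96,0,-2],[98,0,-2],[98,0,-2],[98,0,-2]], hand=[1,1,1,1,1,1,1])

```text
clock: 17.65
tcp_pos: [0.5511, -0.0544, 0.1011]
tool_rot: [-0.041, 0.707, -0.041, -0.705]
wrist_force: [0.5, 0.1, 0.0]
opening: 0.029
```

Emit:
servo_tool(delta_rot=[[0,0,0],[0,0,0],[0,0,0],[0,0,0]], delta_pos=[[1,0,0],[2,0,0],[3,0,0],[3,0,0]], hand=[1,1,1,1])

```text
clock: 18.05
tcp_pos: [0.5505, -0.0546, 0.097]
tool_rot: [0.041, -0.706, 0.041, 0.706]
wrist_force: [-0.2, -0.2, -0.1]
opening: 0.0288
```

Emit:
servo_tool(delta_rot=[[0,0,0],[0,0,0],[0,0,0]], delta_pos=[[1,0,0],[1.5,0,0],[1.5,0,0]], hand=[1,1,1])

```text
clock: 18.35
tcp_pos: [0.5516, -0.055, 0.0966]
tool_rot: [-0.041, 0.707, -0.041, -0.705]
wrist_force: [-2.0, -3.2, 14.7]
opening: 0.0288
```

In contact with the floor, so release slowly and lift straight up.

Emit:
servo_tool(delta_rot=[[0,0,0],[0,0,0],[0,0,0],[0,0,0],[0,0,0],[0,0,0],[0,0,0],[0,0,0],[0,0,0],[0,0,0],[0,0,0],[0,0,0]], delta_pos=[[-1,0,0],[-1,0,0],[-1,0,0],[-1,0,0],[-1,0,0],[-1,0,0],[-10,0,0],[-30,0,0],[-70,0,0],[-110,0,0],[-110,30,50],[-110,30,100]], hand=[0.6,0.55,0.5,0.4,0.3,0.2,0,0,0,0,0,0])

```text
clock: 19.55
tcp_pos: [0.4553, -0.0743, 0.2072]
tool_rot: [-0.04, 0.707, -0.041, -0.705]
wrist_force: [-1.0, -0.4, 0.0]
opening: 0.0911
```

Run:
```python
from h import *
p=np.array([.4424,.0095]); go(np.r_[p,.205],-96.6)
snap('side','s5',(190,140,340,260),5)
```

```text
rot [-0.    -0.003 -0.001] pos [  2.1 -81.7  22.5]
```

View pics/s5.png

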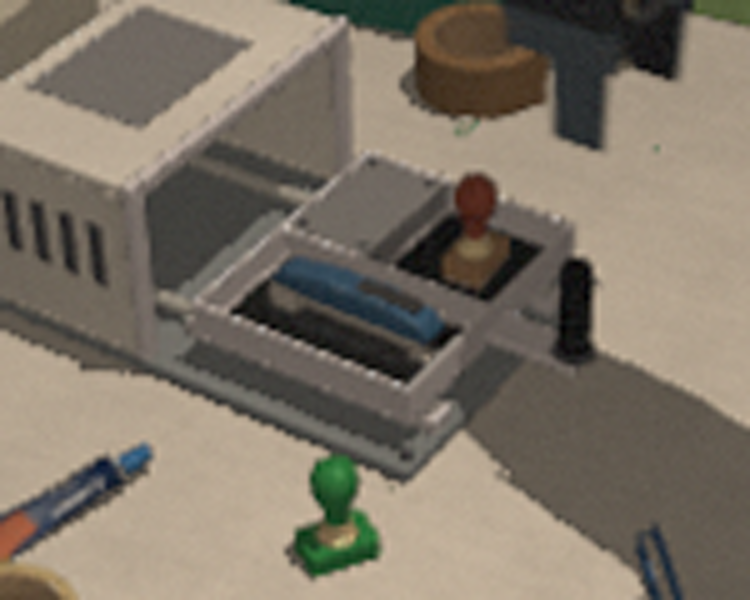

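The stapler lies flat in the long pocket, the stamp stands in the short pocket, and the handle is at (577,262) in the crop. Next I grip the handle again and slide the tray home.

Emit:
servo_tool(delta_rot=[[0,0,0],[0,0,0],[0,0,0],[0,0,0],[0,0,0],[0,0,0],[0,0,0],[0,0,0],[0,0,0]], delta_pos=[[2,-40,10],[2,-82,21],[2,-82,21],[2,-82,21],[40,-82,21],[80,-82,21],[110,-82,21],[117,-82,21],[117,-82,21]], hand=[0,0,0,0,0,0,0,0,0])

```text
clock: 20.5
tcp_pos: [0.4433, 0.0101, 0.0881]
tool_rot: [0.041, -0.705, 0.041, 0.707]
wrist_force: [0.9, -0.6, 0.0]
opening: 0.0911
```

Emit:
servo_tool(delta_rot=[[0,0,0],[0,0,0],[0,0,0],[0,0,0],[0,0,0],[0,0,0],[0,0,0],[0,0,0],[0,0,0],[0,0,0],[0,0,0],[0,0,0]], delta_pos=[[0,0,0],[0,0,0],[0,0,0],[0,0,0],[0,0,0],[0,0,0],[0,0,0],[0,0,0],[0,0,0],[0,0,0],[0,0,0],[0,0,0]], hand=[1,1,1,1,1,1,1,1,1,1,1,1], squeeze=40)

```text
clock: 21.7
tcp_pos: [0.4434, 0.0098, 0.0884]
tool_rot: [0.04, -0.706, 0.041, 0.706]
wrist_force: [-3.0, -18.8, 3.1]
opening: 0.0213
```

Run:
```python
from h import *
go(st(-.077,0,.09),-96.6)
```

```text
rot [ 0.001  0.    -0.002] pos [  -1.7    0.5 -179.1]
```

Emit:
servo_tool(delta_rot=[[0,0,0],[0,0,0],[0,0,0],[0,0,0],[0,0,0],[0,0,0],[0,0,0],[0,0,0],[0,0,0],[0,0,0],[0,0,0],[0,0,0]], delta_pos=[[0,0,-2],[0,0,-6],[0,0,-12],[0,0,-20],[0,0,-29],[0,0,-38],[0,0,-47],[0,0,-56],[0,0,-65],[0,0,-73],[0,0,-79],[0,0,-82]], hand=[1,1,1,1,1,1,1,1,1,1,1,1])

```text
clock: 22.9
tcp_pos: [0.5251, 0.0006, 0.0884]
tool_rot: [0.04, -0.706, 0.041, 0.706]
wrist_force: [-4.6, -10.0, 6.0]
opening: 0.0212
```

Run:
```python
from h import *
s=ctrl.sense();print(s['wrist_force'],s['tcp_pos']); go(st(-.077,0,.09),-96.6)
```

```text
[ -4.57656471 -10.04675173   6.00235325] [0.52505489 0.00055665 0.08840127]
rot [ 0.     0.001 -0.001] pos [ -1.7   0.6 -96.9]
```

Emit:
servo_tool(delta_rot=[[0,0,0],[0,0,0],[0,0,0],[0,0,0],[0,0,0],[0,0,0],[0,0,0],[0,0,0],[0,0,0],[0,0,0],[0,0,0],[0,0,0]], delta_pos=[[0,0,-3],[0,0,-8],[0,0,-16],[0,0,-25],[0,0,-34],[0,0,-43],[0,0,-52],[0,0,-61],[0,0,-70],[0,0,-78],[0,0,-84],[0,0,-87]], hand=[1,1,1,1,1,1,1,1,1,1,1,1])

```text
clock: 24.1
tcp_pos: [0.6115, -0.0092, 0.0884]
tool_rot: [0.04, -0.706, 0.041, 0.706]
wrist_force: [-4.2, -4.6, 5.2]
opening: 0.0212
```

Emit:
servo_tool(delta_rot=[[0,0,0],[0,0,0],[0,0,0],[0,0,0],[0,0,0]], delta_pos=[[0,0,-2],[0,0,-4],[0,0,-6],[0,0,-8],[0,0,-8]], hand=[1,1,1,1,1])

```text
clock: 24.6
tcp_pos: [0.6194, -0.01, 0.0884]
tool_rot: [0.04, -0.706, 0.041, 0.706]
wrist_force: [-2.2, -4.5, 2.6]
opening: 0.0215
```

Emit:
servo_tool(delta_rot=[[0,0,0],[0,0,0],[0,0,0],[0,0,0]], delta_pos=[[0,0,-1],[0,0,-2],[0,0,-3],[0,0,-3]], hand=[1,1,1,1])

```text
clock: 25.0
tcp_pos: [0.6199, -0.0101, 0.0884]
tool_rot: [0.04, -0.704, 0.041, 0.708]
wrist_force: [-21.8, -3.2, 21.1]
opening: 0.0217
```

The tray is at the stop: about 179.6 mm of travel, with the force rising to 22 N. Release and lift.

Emit:
servo_tool(delta_rot=[[0,0,0],[0,0,0],[0,0,0],[0,0,0],[0,0,0],[0,0,0],[0,0,0],[0,0,0],[0,0,0],[0,0,0],[0,0,0],[0,0,0]], delta_pos=[[0,0,0],[0,0,1],[0,0,1.5],[0,0,1.5],[0,0,1.5],[0,0,1.5],[-20,0,1.5],[-60,0,1.5],[-100,0,2],[-150,0,20],[-150,50,60],[-150,100,110]], hand=[0.5,0.4,0.3,0.2,0.2,0.2,0.2,0.2,0,0,0,0])

```text
clock: 26.2
tcp_pos: [0.529, -0.0746, 0.2399]
tool_rot: [-0.04, 0.707, -0.04, -0.705]
wrist_force: [0.3, -1.1, -0.3]
opening: 0.0913
```

Emit:
servo_tool(delta_rot=[[0,0,0],[0,0,0],[0,0,0],[0,0,0]], delta_pos=[[0,50,20],[0,100,30],[0,100,30],[0,100,30]], hand=[0,0,0,0])

```text
clock: 26.6
tcp_pos: [0.4873, -0.1711, 0.2383]
tool_rot: [-0.042, 0.706, -0.042, -0.706]
wrist_force: [0.4, 0.8, 0.5]
opening: 0.0911
```

Run:
```python
from h import *
print((proj('side',st(-.077,0,.12))-[170,130])*4)
snap('side','s6',(170,130,330,280),4)
```

```text
[361.25341786 185.69947275]
```

View pics/s6.png

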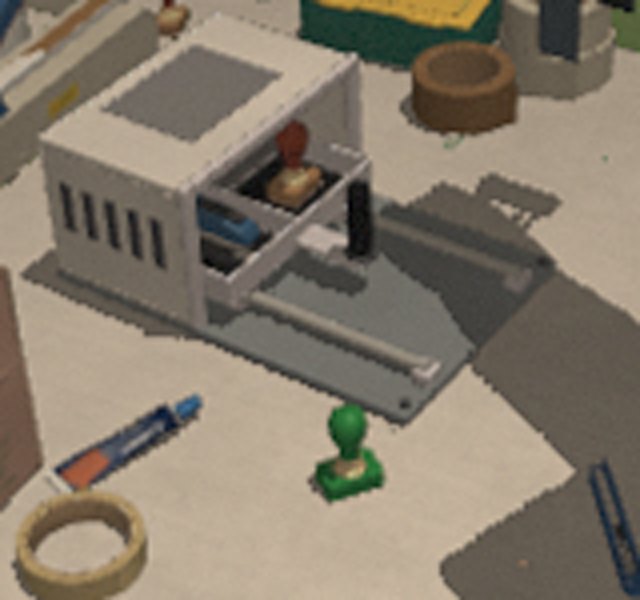

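The tray is home: the handle top is at about (360,184), where (361,186) was predicted. The stapler is flat, the stamp is upright, and the bystanders look unmoved.

```bash
python3 -c "
from h import *
print(ctrl.hand_in())"
```

```text
the job is handed in; nothing more can be done
None
```

The job is handed in, at about 27 s on the robot's clock; no verdict was reported. I pulled the tray out to its front stop and laid the stapler flat in the long pocket. I then stood the stamp in the short pocket and slid the loaded tray home before letting go.

**Front stop:** the pull ended with the force rising to about 30 N. The handle then let the tray back by perhaps 2–3 mm as I released it, which still left it well over half out.

**Home stop:** the push ended at about 22 N after roughly 179.6 mm between the two stops, against 180 mm expected. I eased off by 1.5 mm while opening the gripper, so the tray may sit up to that far from the stop, inside the 6 mm limit.

**Last picture:** the handle top was within 2 pixels of its predicted home position. The stamp was upright and the visible part of the stapler flat. The glue tube, masking tape and brown tape roll looked unmoved, and the gripper was clear of everything.

**Disagreements:**
- The first yaw estimate of the reader (-6.4°) was slightly off, which gave about 20 N sideways during the pull. I corrected it to -6.6°.
- One tray corner in the top view differed from the model by about 9 mm, but the side view agreed better (a few millimetres).
- The wrist also read about 33 N vertically at the front stop and 21 N at the home stop, both well under the limits.

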